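Put away the stacked turning blanks

ROBOT

A 7-joint arm with a two-finger parallel gripper is mounted at the origin on the work surface. World frame = base frame: x ahead of the robot, y to its left, z up, the work surface at z = 0. Lengths are in m, angles in rad, forces in N, time in s.
With the tool pointing down it reaches from about 0.425 to 0.825 m from the base axis. Payload 3.6 kg.
Tool frame: the origin (TCP) lies at the very end of the fingers, on their centre line; the grasp point (between the pads) lies behind it (env.grasp_offset is the z of the grasp point in the tool frame, in m); z points along the fingers, y is the direction in which the jaws open and shut (so a half turn about z gives the same grasp; the last joint's range is limited). The gripper opens to 85 mm and grips with 20 to 120 N. Pads are 22 mm wide; open, the fingers measure 114 mm over their backs; the gripper's body (76 mm by 85 mm) begins 54 mm behind the grasp point. The pads swing forward as they close: fully open they stand 13 mm farther back than shut.
Start: joints at [1.095, 0.615, -0.013, 1.423, 0.008, 1.103, -0.04], TCP at [0.282, -0.586, 0.231] pointing down, gripper open.
Joint ranges: [-3.12, 3.12], [-0.3, 2.06], [-1.34, 1.32], [0.26, 2.42], [-1.36, 4.5], [0.01, 1.98], [-2.84, 2.84]. Speed limits (rad/s): [2.79, 2.79, 3.14, 3.14, 3.14, 3.14, 3.14].

INTERFACE

Orientations are given as a unit quaternion [x, y, z, w].
In Python, from bench import readout, vision, job, env gives the robot as it stands.
- The arm moves only by the tool arm_command, never from a script. Its argument "plan" is one flat list of numbers, 5 for each row, row after row: the finger opening in cm, from 0 to 8.54, then the shift along the tool's x, y, z in cm, then the turn about the tool's z in rad. A call has 1 to 20 rows; each row is the pose to reach, as a shift and turn from the pose commanded when the call began, along the tool's axes at that moment; what a row does not reach only later rows make up. A row lasts 1/12 s, in which the tool goes at most 41.7 mm and 7.16 degrees, less where a joint would pass 70% of its speed; a pose out of reach is approached as far as the arm can. A call with a gripper value outside its range is refused whole. The fingers move at their own pace and stop on an object; "squeeze" is the grip in N (left out, the last holds). Time passes only in rows, so rows that repeat a pose let the fingers close. It gives the time, the measured TCP pose, the force and the opening at its end, in the units of the state.
- readout.sense(): the state, without advancing time (a new reading comes with each control period).
- vision.snapshot(name): name is "side" or "top"; returns a dict with "pixels" (480x640x3 uint8, blue, green, red), "K" (3x3 intrinsics, pixels), "k1" (the pictures are not rectified: a ray, as slopes to the right and down, at radius r is drawn at 1 + k1 r^2 times it, then the intrinsics apply), "R" (3x3) and "t" (3): a world point X has camera coordinates R X + t. Camera axes: x right, y down, z forward; pixel columns grow to the right and rows downward; lengths in m; the calibration is good to about 2 mm. A picture is of the moment at which its call begins. There is no depth.
- job.finish_job(): hands the job in, once; it reports no verdict.
The state is a dict: "time": time; "joints": joint angles; "qd": joint speeds; "joint_efforts": joint torques, N m; "position": TCP position; "orientation": TCP orientation; "contact_force": force on the tool from outside, world axes, zero at the start; "ft_torque": the same for the moment, N m; "opening": opening from 0.0 (shut) to 1.0 (fully open).
Only numpy, scipy, OpenCV 4.12 (cv2) and the standard library are available. Lean on these libraries where they do the work, as an engineer would, in place of code of your own. Each camera call takes 0.05 s, during which the arm holds its last target.

TASK

The wooden pieces left in two stacks on the lathe bench must go back into their fitted trays: take the stacks apart and set each of the five pieces in the tray of its own shape and size. Each must lie flat on the tray's floor inside the rim, the knob standing upright on its foot, with nothing left on top of another piece.

Things in the scene. Friction and masses are not known exactly. Their poses are not given: they have to be found in the camera images.
- long_blank: Long rectangular blank 120 x 58 x 30 mm high, the largest piece; bottom of one of the two stacks. Raw pale timber, loose. Origin: centre of its underside; z up its height. x along the 120 mm, y along the 58 mm. About 0.14 kg.
- disc_blank: Plain round disc, diameter 64 mm, 30 mm high; bottom of the other stack. Raw pale timber, loose. Origin: centre of its underside; z up its height. About 0.07 kg.
- square_block: Square block 48 x 48 x 28 mm high, lying on either the long blank or the disc. Raw pale timber, loose. Origin: centre of its underside; z up its height. x and y square to its sides. About 0.05 kg.
- oblong_block: Small oblong block 76 x 32 x 28 mm high, lying on whichever of the long blank and the disc does not carry the square block. Raw pale timber, loose. Origin: centre of its underside; z up its height. x along the 76 mm, y along the 32 mm; it may overhang what it lies on by some mm. About 0.05 kg.
- knob: Turned mushroom-shaped drawer knob, 40 mm high, standing upright on the square or the oblong block: foot diameter 27 mm, waist diameter 20 mm (10 to 14 mm up), head diameter 32 mm (from 20 to 34 mm up), narrowing to 24 mm at the top. Raw pale timber, loose. Origin: centre of its underside; z up its height. About 0.03 kg.
- long_tray: Shallow grey plastic tray, fixed to the bench, floor 4 mm thick, walls 5 mm thick, rim 9 mm above the bench. Origin: centre of its underside, on the bench; z up. Rectangular, 142 x 80 mm outside, recess 132 x 70 mm: for the long blank. x along the 142 mm.
- disc_tray: Shallow grey plastic tray, fixed to the bench, floor 4 mm thick, walls 5 mm thick, rim 9 mm above the bench. Origin: centre of its underside, on the bench; z up. Round, 86 mm outside, recess diameter 76 mm: for the disc.
- square_tray: Shallow grey plastic tray, fixed to the bench, floor 4 mm thick, walls 5 mm thick, rim 9 mm above the bench. Origin: centre of its underside, on the bench; z up. Square, 70 x 70 mm outside, recess 60 x 60 mm: for the square block. x and y square to its sides.
- oblong_tray: Shallow grey plastic tray, fixed to the bench, floor 4 mm thick, walls 5 mm thick, rim 9 mm above the bench. Origin: centre of its underside, on the bench; z up. Rectangular, 98 x 54 mm outside, recess 88 x 44 mm: for the oblong block. x along the 98 mm.
- knob_tray: Shallow grey plastic tray, fixed to the bench, floor 4 mm thick, walls 5 mm thick, rim 9 mm above the bench. Origin: centre of its underside, on the bench; z up. Round, the smallest, 54 mm outside, recess diameter 44 mm: for the knob.
Mind the look-alikes: they are no part of the job. What is shaped like the oblong_block but purple is not meant.

How it is judged:
At the end, for the whole second after the job is handed in: Each of the five pieces rests in its own tray: underside on the tray's floor (origin 1.5 to 6.5 mm above the tray's origin), its centre within 12 mm of the tray's centre, upright within 0.08 rad, at rest (horizontal distance between long_blank and long_tray below 0.012 m and z of long_blank in the frame of long_tray between 0.0015 and 0.0065 m and angle between each of long_blank, disc_blank, square_block, oblong_block, knob's own z axis and vertical below 0.08 rad and linear speed of each of long_blank, disc_blank, square_block, oblong_block, knob below 0.02 m/s and angular speed of each of long_blank, disc_blank, square_block, oblong_block, knob below 0.2 rad/s and horizontal distance between disc_blank and disc_tray below 0.012 m and z of disc_blank in the frame of disc_tray between 0.0015 and 0.0065 m and horizontal distance between square_block and square_tray below 0.012 m and z of square_block in the frame of square_tray between 0.0015 and 0.0065 m and horizontal distance between oblong_block and oblong_tray below 0.012 m and z of oblong_block in the frame of oblong_tray between 0.0015 and 0.0065 m and horizontal distance between knob and knob_tray below 0.012 m and z of knob in the frame of knob_tray between 0.0015 and 0.0065 m); the robot touches nothing.
It also fails if it takes over 120 s, if anything falls off the work surface, if the arm or the gripper's body presses on something with over 40 N, if the wrist force passes 120 N, or if a joint passes its speed limit or range.

## Working session

There is one attempt and no reset: what is moved stays moved. The work goes in short steps, Python scripts to look and compute and a tool call to move; the robot and the scene stay as the last step left them, time stands still between calls to the robot, and variables do not carry over. Pictures are saved under pics/ and viewed, and the job is handed in when it is done.

Besides the shell and the picture viewer there is one more tool, called after ">>>" as name(argument=value, ...) on one line, values as JSON. arm_command: Moves the arm, as the interface text tells. Its arguments: {"type":"object","properties":{"plan":{"type":"array"},"squeeze":{"type":"number"}},"required":["plan"]}

```bash
mkdir -p pics; ls
python3 - <<'E'
from bench import readout, vision, job, env
import cv2,numpy as np
print(readout.sense()); print(env.grasp_offset, [a for a in dir(env) if a[0]!='_'])
for n in("side","top"):
    s=vision.snapshot(n); cv2.imwrite(f"pics/{n}0.png",s["pixels"]); print(n,s["K"],s["k1"],s["R"],s["t"])
    np.savez(f"{n}0.npz",**s)
E
```

```text
pics
{'time': 0.0, 'joints': array([ 1.09551301,  0.61591596, -0.01261639,  1.42492294,  0.00811759,
        1.10337405, -0.04040653]), 'qd': array([-0.00016665, -0.00104994, -0.00029554, -0.00032571,  0.00033568,
       -0.00188923, -0.00089082]), 'joint_efforts': array([ 2.29174793e-04, -4.69210911e+01,  2.59594973e-01, -1.71030557e+01,
        1.00073472e-02,  9.75215051e-03, -1.12027601e-05]), 'position': array([ 0.28168619, -0.58494071,  0.23013228]), 'orientation': array([ 9.74921267e-01,  2.22546338e-01, -3.11618298e-04, -1.24653007e-03]), 'contact_force': array([ 1.04272065, -0.84220148, -0.08024368]), 'ft_torque': array([-0.02566931,  0.0255054 ,  0.00390317]), 'opening': 1.0005186019930428}
-0.0187 ['Unreachable', 'grasp_offset']
side [[531.07167643   0.         324.52277903]
 [  0.         531.07167643 243.35096494]
 [  0.           0.           1.        ]] -0.054182254215303635 [[-0.99379152 -0.11019224 -0.01536477]
 [-0.07324016  0.75189098 -0.65520671]
 [ 0.08375133 -0.65001356 -0.75529338]] [0.45713981 0.09430134 1.23975174]
top [[555.81220345   0.         321.31171512]
 [  0.         555.81220345 239.2822893 ]
 [  0.           0.           1.        ]] 0.012403104868885448 [[ 0.02149674 -0.99975407 -0.00544918]
 [-0.98780793 -0.02039867 -0.15433529]
 [ 0.15418618  0.00870045 -0.9880035 ]] [0.00278159 0.46386033 1.31093299]
```

View pics/side0.png

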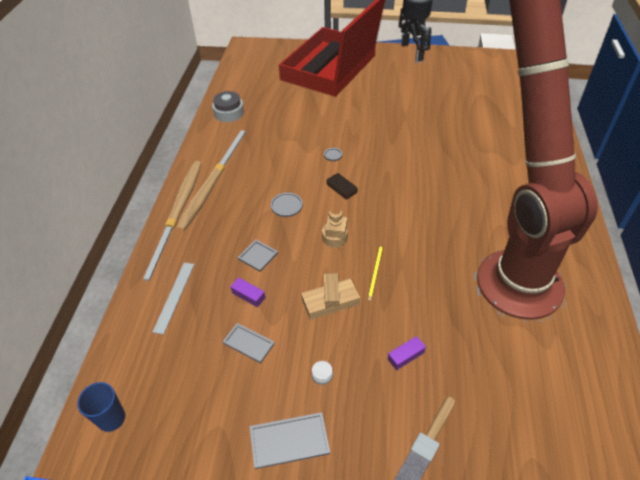

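View pics/top0.png

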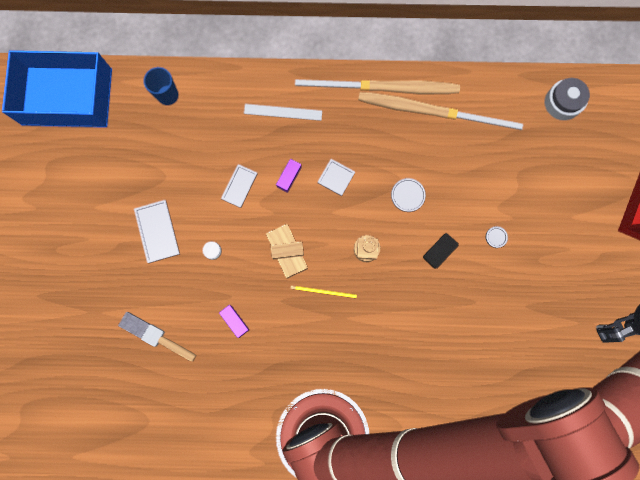

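```bash
cat > h.py <<'E'
import numpy as np, cv2
def load(f): return dict(np.load(f))
def dist(s): return np.array([float(s["k1"]),0,0,0,0])
def proj(s,X):
    X=np.atleast_2d(X).astype(float)
    return cv2.projectPoints(X,cv2.Rodrigues(s["R"])[0],s["t"],s["K"],dist(s))[0].reshape(-1,2)
def back(s,uv,z):
    uv=np.atleast_2d(uv).astype(float).reshape(-1,1,2)
    n=cv2.undistortPoints(uv,s["K"],dist(s)).reshape(-1,2)
    d=np.c_[n,np.ones(len(n))]@s["R"]; c=-s["R"].T@s["t"]
    return c+d*((z-c[2])/d[:,2])[:,None]
def crop(s,u,v,w,h,k,f):
    im=s["pixels"][int(v):int(v+h),int(u):int(u+w)]
    cv2.imwrite(f,cv2.resize(im,None,fx=k,fy=k,interpolation=cv2.INTER_CUBIC))
E
python3 - <<'E'
from h import *
t=load("top0.npz");s=load("side0.npz")
crop(t,250,210,150,80,5,"pics/tc1.png")
crop(s,290,190,90,140,4.2,"pics/sc1.png")
crop(t,120,140,400,130,2,"pics/tc2.png")
# grey trays segmentation
for n,c in(("top",t),("side",s)):
    hsv=cv2.cvtColor(c["pixels"],cv2.COLOR_BGR2HSV)
    m=((hsv[...,1]<45)&(hsv[...,2]>90)).astype(np.uint8)
    N,l,st,ce=cv2.connectedComponentsWithStats(m)
    for i in range(1,N):
        if 100<st[i,4]<4000:
            cn=cv2.findContours((l==i).astype(np.uint8),cv2.RETR_EXTERNAL,cv2.CHAIN_APPROX_NONE)[0][0]
            P=back(c,cn.reshape(-1,2),0.009)[:,:2]*1000
            r=cv2.minAreaRect(P.astype(np.float32))
            print(n,ce[i].round(1),st[i,4],"rect",np.round(r[0],1),np.round(r[1],1),round(r[2],1))
E
```

```text
top [483.1   2. ] 1779 rect [1105.1 -245.8] [  17. 1123.] 0.7
top [567.3  97.9] 1284 rect [ 847.  -607.9] [ 96.9 122.2] 45.7
top [327.5  83.3] 388 rect [876.3   5.7] [168.5  16.5] 88.7
top [282.6 111.8] 759 rect [796.4 118.7] [198.4  26.5] 85.8
top [489.7 120.2] 395 rect [ 784.2 -409. ] [166.8  16.1] 79.6
top [335.9 176.9] 766 rect [627.8 -20.4] [70.  71.2] 61.8
top [238.7 185.5] 828 rect [600.7 222.9] [54.7 98.2] 66.5
top [407.8 194.6] 898 rect [ 585.3 -200.9] [83.2 83.5] 46.1
top [156.2 231.2] 1866 rect [480.5 422.7] [142.8  81.5] 17.7
top [496.3 236.7] 368 rect [ 483.2 -418.6] [51.4 52. ] 44.4
top [211.6 250.1] 255 rect [434.5 283. ] [42.6 42. ] 2.8
top [141.  328.7] 746 rect [241.2 443.3] [106.5  42.8] 62.5
top [623.3 332.3] 123 rect [ 260.7 -714.2] [28.8 41.9] 43.8
top [629.2 370.5] 112 rect [ 169.1 -715.5] [60.7 15.5] 84.6
top [310.6 394.5] 195 rect [94.4 28.5] [ 21.2 104.2] 16.5
top [354.9 409.7] 232 rect [ 62.9 -72.9] [122.6  25.1] 39.6
top [563.7 410.9] 247 rect [  73.6 -558.1] [ 24.8 165.4] 25.2
top [621.8 420.7] 221 rect [  53.2 -695.5] [116.8  28.1] 26.3
top [327.  436.1]
[... 579 characters left out ...]
 [ 846.3 -628. ] [ 94.7 165.2] 12.3
side [232.2 147.1] 193 rect [ 782.4 -423.6] [159.9  16.9] 79.5
side [332.7 153.7] 177 rect [ 482.7 -417. ] [49.6 54.3] 5.3
side [286.2 204. ] 579 rect [ 585.3 -200.6] [81.1 82.9] 5.4
side [157.  253.5] 341 rect [876.4  -4. ] [170.5  16.3] 88.8
side [257.4 254.9] 660 rect [626.7 -19.7] [72.1 71.1] 62.3
side [172.9 298.5] 810 rect [796.3 122.2] [199.   26.8] 85.9
side [515.3 282.5] 102 rect [14.2 -4.1] [ 32.7 109.9] 46.7
side [248.3 342.4] 1031 rect [601.  223.3] [54.9 99.5] 67.2
side [321.7 372.1] 390 rect [434.5 276.5] [41.4 49.8] 5.9
side [288.6 440. ] 3163 rect [481.  422.9] [141.8  81.8] 17.5
side [418.  458.1] 1074 rect [238.8 438. ] [102.6  41.8] 64.0
```

View pics/tc1.png

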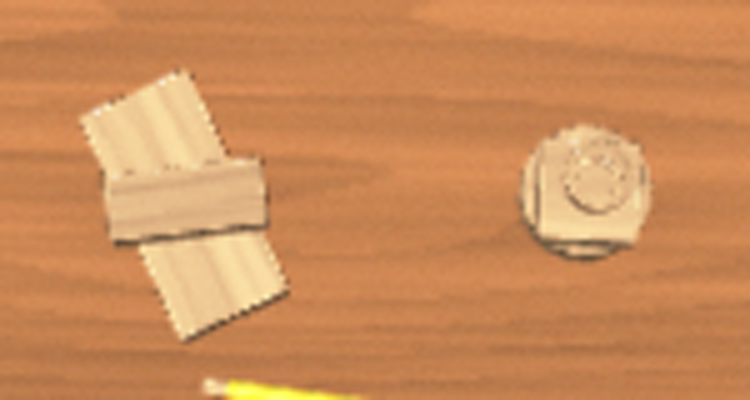

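View pics/sc1.png

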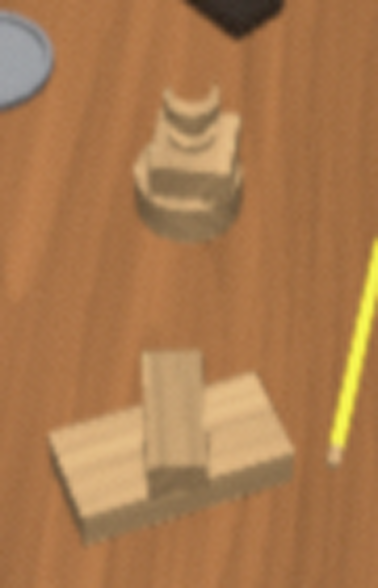

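```bash
cat > fit.py <<'E'
from h import *
from scipy.optimize import least_squares
def T(p): return (250+(p[0]+.5)/5-.5,210+(p[1]+.5)/5-.5)
def S(p): return (290+(p[0]+.5)/4.2-.5,190+(p[1]+.5)/4.2-.5)
t=load("top0.npz");s=load("side0.npz")
def show(n,z,tp,sp):
    A=back(t,[T(p) for p in tp],z)[:,:2]*1000; B=back(s,[S(p) for p in sp],z)[:,:2]*1000
    for nm,Q in(("top",A),("side",B)):
        e=np.linalg.norm(np.roll(Q,-1,0)-Q,axis=1)
        r=cv2.minAreaRect(Q.astype(np.float32))
        print(n,nm,"mean",Q.mean(0).round(1),"edges",e.round(1),"rect",np.round(r[0],1),np.round(r[1],1),round(r[2],1))
show("long",.03,[(80,120),(183,70),(290,290),(187,334)],[(50,435),(253,375),(292,450),(85,515)])
show("obl",.058,[(107,178),(262,160),(267,225),(115,238)],[(143,352),(200,350),(207,465),(148,467)])
show("sq",.058,[(543,140),(640,145),(637,240),(543,235)],[(240,118),(228,175),(152,168),(162,122)])
# knob: head circle at z=.058+.034 ; disc outline
print("knob top",back(t,[T((597,178))],.085)*1000,"side",back(s,[S((191,108))],.085)*1000)
print("disc",back(t,[T((587,192))],.028)*1000)
# disc side: left/right extents & front
print(back(s,[S((134,172)),S((242,172)),S((188,210))],.03)*1000)
E
python3 fit.py
```

```text
long top mean [436.2  96.4] edges [ 55.8 120.3  53.9 117.4] rect [435.5  96.2] [120.3  55.8] 27.6
long side mean [435.7  97.4] edges [116.7  53.7 116.6  54.9] rect [435.9  97.2] [117.4  54.9] 26.4
obl top mean [433.7  93. ] edges [74.3 31.3 72.4 29.1] rect [433.1  92.9] [31.3 74.3] 7.9
obl side mean [433.9  94.3] edges [30.6 74.8 30.4 74.7] rect [434.   94.3] [30.6 74.8] 8.2
sq top mean [442.6 -98.4] edges [46.2 45.6 44.6 45.6] rect [442.6 -98. ] [46.5 45.6] 88.2
sq side mean [440.9 -93.8] edges [45.8 44.  36.9 45.8] rect [440.6 -96. ] [46.8 44.7] 87.1
knob top [[444.40155419 -99.21911655  85.        ]] side [[443.94114359 -97.66732775  85.        ]]
disc [[445.80056681 -98.8677863   28.        ]]
[[ 477.55613178  -94.96794647   30.        ]
 [ 414.03163371 -101.11750448   30.        ]
 [ 442.84633258  -68.27636467   30.        ]]
```

```bash
cat > go.py <<'E'
import sys,numpy as np
from bench import readout
from scipy.spatial.transform import Rotation as Ro
# usage: go.py x y z(mm) [jawdeg]; several targets separated by ','
st=readout.sense(); R=Ro.from_quat(st["orientation"]).as_matrix(); p=st["position"]*1000
phi=np.degrees(np.arctan2(R[1,1],R[0,1]))
print("t",round(st["time"],2),"pos",p.round(1),"jaw",round(phi,1),"tilt",np.round(R[:2,2],4),"open",round(st["opening"],3),"F",st["contact_force"].round(1),"j7",round(st["joints"][6],2))
for a in " ".join(sys.argv[1:]).split(","):
    v=[float(q) for q in a.split()]
    if len(v)<3: continue
    d=R.T@(np.array(v[:3])-p)/10
    th=0
    if len(v)>3:
        dl=(v[3]-phi+90)%180-90; th=-np.radians(dl)
        rel=(phi+dl-np.degrees(np.arctan2(v[1],v[0]))); print("  rel jaw-az",round(rel,1))
    print(v,"-> cm",d.round(2),"turn",round(th,3),"rows",round(max(np.linalg.norm(d)*10/41.7,abs(th)/.125),1))
E
python3 go.py 444 -98.5 160, 444 -98.5 66
```

```text
t 0.1 pos [ 281.7 -585.   230.3] jaw -64.3 tilt [-0.001   0.0021] open 1.001 F [ 0.5  0.6 -0.2] j7 -0.04
[444.0, -98.5, 160.0] -> cm [ 35.73 -36.77   7.11] turn 0 rows 12.4
[444.0, -98.5, 66.0] -> cm [ 35.73 -36.75  16.51] turn 0 rows 12.9
```

>>> arm_command(plan=[6,35.73,-36.77,6,0,6,35.73,-36.77,6,0,6,35.73,-36.77,6,0,6,35.73,-36.77,6,0,6,35.73,-36.77,6,0,6,35.73,-36.77,6,0,6,35.73,-36.77,6,0,6,35.73,-36.77,6,0,6,35.73,-36.77,6,0,6,35.73,-36.77,6,0,6,35.73,-36.77,6,0,6,35.73,-36.77,6,0,6,35.73,-36.77,6,0,6,35.73,-36.77,6,0,6,35.73,-36.77,7.1,0,6,35.73,-36.77,7.1,0,6,35.73,-36.77,7.1,0], squeeze=30)

```text
time: 1.52
position: [0.4435, -0.1003, 0.16]
orientation: [0.975, 0.222, -0.001, -0.0]
contact_force: [0.6, -0.3, -0.1]
opening: 0.7
```

```bash
python3 go.py 444 -98.5 66
python3 - <<'E'
from bench import vision
from h import *
import numpy as np
for n in("side","top"):
    s=vision.snapshot(n); np.savez(n+"1.npz",**s)
    u,v=proj(s,[.444,-.0985,.1])[0]; crop(s,u-60,v-60,120,120,4.5,f"pics/{n}1.png"); print(u,v, proj(s,[.444,-.0985,.160]),proj(s,[.444,-.0985,.085]))
E
```

```text
t 1.52 pos [ 443.5 -100.3  160. ] jaw -64.4 tilt [-0.0019 -0.0003] open 0.7 F [ 0.6 -0.3 -0.1] j7 -1.0
[444.0, -98.5, 66.0] -> cm [ 0.14 -0.13  9.4 ] turn 0 rows 2.3
335.10200938005954 210.70793245842856 [[335.0906589  192.40314596]] [[335.10451975 215.0832302 ]]
369.20282176473404 244.4291573595918 [[371.38046705 240.46157896]] [[368.68958867 245.36426866]]
```

View pics/side1.png

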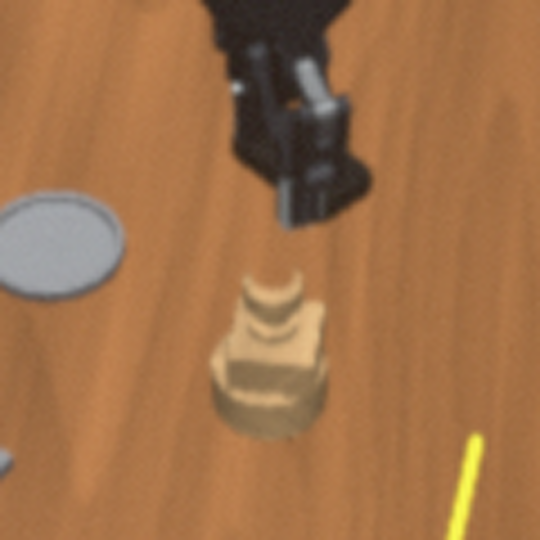

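>>> arm_command(plan=[6,0.14,-0.13,4,0,6,0.14,-0.13,7,0,6,0.14,-0.13,9.4,0,6,0.14,-0.13,9.4,0,4,0.14,-0.13,9.4,0,2,0.14,-0.13,9.4,0,0,0.14,-0.13,9.4,0,0,0.14,-0.13,9.4,0,0,0.14,-0.13,9.4,0,0,0.14,-0.13,9.4,0,0,0.14,-0.13,9.4,0,0,0.14,-0.13,8,0,0,0.14,-0.13,4,0,0,0.14,-0.13,0,0,0,0.14,-0.13,0,0], squeeze=25)

```text
time: 2.87
position: [0.4496, -0.0982, 0.1669]
orientation: [0.975, 0.222, 0.007, 0.003]
contact_force: [1.6, -0.1, -0.9]
opening: 0.362
```

```bash
python3 go.py 483 -418.3 120, 483 -418.3 12
python3 - <<'E'
from bench import vision
from h import *
import numpy as np
for n in("side","top"):
    s=vision.snapshot(n); np.savez(n+"2.npz",**s)
    u,v=proj(s,[.444,-.0985,.1])[0]; crop(s,u-60,v-60,120,120,4.5,f"pics/{n}2.png")
E
```

```text
t 2.87 pos [449.6 -98.2 166.9] jaw -64.3 tilt [ 0.0144 -0.0025] open 0.362 F [ 1.6 -0.1 -0.9] j7 -1.0
[483.0, -418.3, 120.0] -> cm [-10.93  30.25   4.82] turn 0 rows 7.8
[483.0, -418.3, 12.0] -> cm [-11.06  30.16  15.62] turn 0 rows 8.6
```

View pics/side2.png

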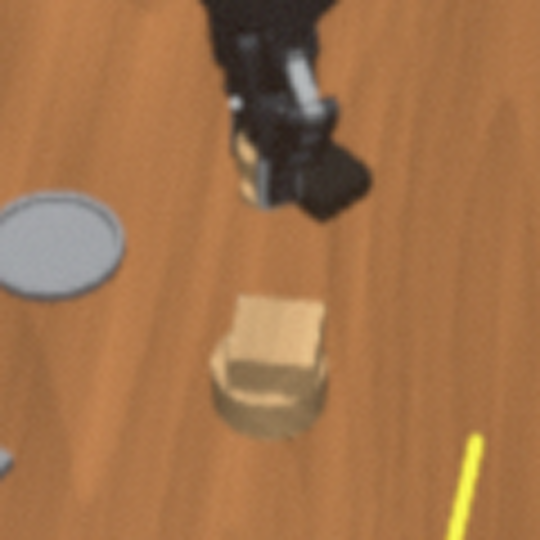

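```bash
python3 go.py 483 -418.3 120, 483 -418.3 13
```

```text
t 2.97 pos [446.1 -97.7 162.3] jaw -64.3 tilt [ 0.0049 -0.0009] open 0.36 F [-0.4  0.2 -0.4] j7 -1.0
[483.0, -418.3, 120.0] -> cm [-10.6   30.47   4.28] turn 0 rows 7.8
[483.0, -418.3, 13.0] -> cm [-10.65  30.44  14.98] turn 0 rows 8.5
```

>>> arm_command(plan=[0,-10.4,30.5,2,0,0,-10.4,30.5,2,0,0,-10.4,30.5,2,0,0,-10.4,30.5,2,0,0,-10.4,30.5,2,0,0,-10.4,30.5,2,0,0,-10.4,30.5,2,0,0,-10.4,30.5,2,0,0,-10.4,30.5,2,0,0,-10.4,30.5,4,0,0,-10.4,30.5,6,0,0,-10.4,30.5,8,0,0,-10.4,30.5,10,0,0,-10.4,30.5,10,0,0,-10.4,30.5,10,0,0,-10.4,30.5,10,0,0,-10.4,30.5,10,0,0,-10.4,30.5,10,0])

```text
time: 4.47
position: [0.4845, -0.418, 0.0617]
orientation: [0.975, 0.223, 0.001, 0.001]
contact_force: [-0.8, -0.5, -0.5]
opening: 0.365
```

```bash
python3 go.py 483 -418.3 13
python3 - <<'E'
from bench import vision
from h import *
import numpy as np
for n in("side","top"):
    s=vision.snapshot(n); np.savez(n+"3.npz",**s)
    u,v=proj(s,[.483,-.418,.05])[0]; crop(s,u-40,v-45,80,80,5,f"pics/{n}3.png")
E
python3 -c "
import cv2,numpy as np
cv2.imwrite('pics/b3.png',np.hstack([cv2.imread('pics/side3.png'),cv2.imread('pics/top3.png')]))"
```

```text
t 4.47 pos [ 484.5 -418.    61.7] jaw -64.3 tilt [ 0.002  -0.0016] open 0.365 F [-0.8 -0.5 -0.5] j7 -0.5
[483.0, -418.3, 13.0] -> cm [-0.15 -0.04  4.87] turn 0 rows 1.2
```

View pics/b3.png

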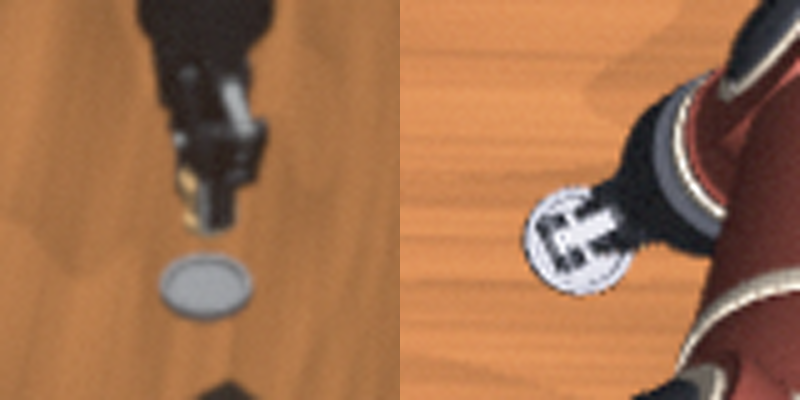

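>>> arm_command(plan=[0,-0.1,-0.04,2,0,0,-0.1,-0.04,3.5,0,0,-0.1,-0.04,4.5,0,0,-0.1,-0.04,4.9,0,0,-0.1,-0.04,4.9,0,0,-0.1,-0.04,4.9,0,0,-0.1,-0.04,4.9,0])

```text
time: 5.15
position: [0.4824, -0.4174, 0.0132]
orientation: [0.975, 0.222, -0.0, -0.0]
contact_force: [-3.4, 2.1, 8.2]
opening: 0.356
```

>>> arm_command(plan=[3.5,0,0,0,0,4,0,0,0,0,5,0,0,0,0,6,0,0,0,0,6,0,0,0,0,6,0,0,-2,0,6,0,0,-5,0,6,0,0,-9,0,6,0,0,-13,0,6,0,0,-15,0,6,0,0,-15,0,6,0,0,-15,0,6,0,0,-15,0])

```text
time: 6.23
position: [0.4818, -0.4168, 0.16]
orientation: [0.975, 0.223, -0.001, -0.001]
contact_force: [0.8, 0.1, -1.0]
opening: 0.7
```

```bash
python3 go.py 442 -97.5 160 88, 442 -97.5 160 -2
python3 - <<'E'
from bench import vision
from h import *
import numpy as np
for n in("side","top"):
    s=vision.snapshot(n); np.savez(n+"4.npz",**s)
    u,v=proj(s,[.483,-.418,.02])[0]; crop(s,u-40,v-40,80,80,5,f"pics/{n}4.png")
E
python3 -c "
import cv2,numpy as np
cv2.imwrite('pics/b4.png',np.hstack([cv2.imread('pics/side4.png'),cv2.imread('pics/top4.png')]))"
```

```text
t 6.23 pos [ 481.8 -416.8  160. ] jaw -64.3 tilt [-0.0021  0.0017] open 0.7 F [ 0.8  0.1 -1. ] j7 -0.49
  rel jaw-az -79.6
[442.0, -97.5, 160.0, 88.0] -> cm [ 10.27 -30.5    0.07] turn 0.484 rows 7.7
  rel jaw-az 10.4
[442.0, -97.5, 160.0, -2.0] -> cm [ 10.27 -30.5    0.07] turn -1.087 rows 8.7
```

View pics/b4.png

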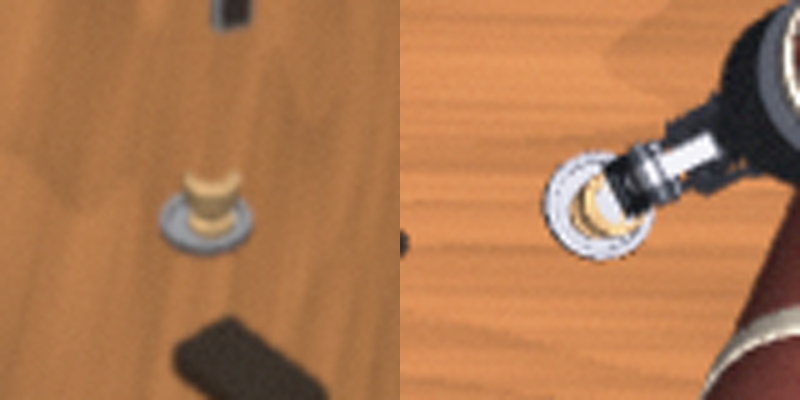

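```bash
python3 - <<'E'
from h import *
s=load("side2.npz");u,v=proj(s,[.444,-.0985,.1])[0]; u=int(u-60);v=int(v-60)
P=[(238,297),(325,302),(320,367),(229,361)]
Q=back(s,[(u+(a+.5)/4.5-.5,v+(b+.5)/4.5-.5) for a,b in P],.058)[:,:2]*1000
print(Q.mean(0),Q,cv2.minAreaRect(Q.astype(np.float32)))
t=load("top4.npz"); crop(t,340,220,55,55,10,"pics/tc4.png"); s=load("side4.npz"); crop(s,310,205,50,50,10,"pics/sc4.png")
E
python3 -c "
import cv2,numpy as np
cv2.imwrite('pics/c4.png',np.hstack([cv2.resize(cv2.imread('pics/'+n),(400,400)) for n in ('tc4.png','sc4.png')]))"
```

```text
[440.74480042 -97.21033093] [[ 465.08654629 -120.83188139]
 [ 417.19605431 -121.61512629]
 [ 415.87649262  -73.38259599]
 [ 464.82010847  -73.01172005]] ((440.5310974121094, -97.31704711914062), (48.945003509521484, 48.24114227294922), 0.43416211009025574)
```

View pics/c4.png

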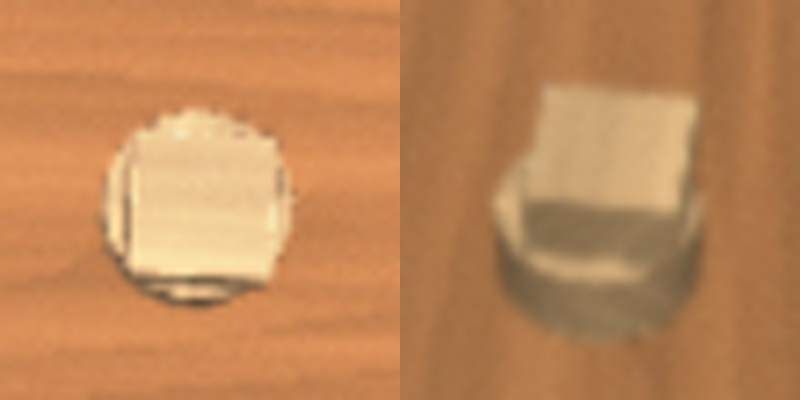

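>>> arm_command(plan=[7.5,10.2,-30.5,0,-1.1,7.5,10.2,-30.5,0,-1.1,7.5,10.2,-30.5,0,-1.1,7.5,10.2,-30.5,0,-1.1,7.5,10.2,-30.5,0,-1.1,7.5,10.2,-30.5,0,-1.1,7.5,10.2,-30.5,0,-1.1,7.5,10.2,-30.5,0,-1.1,7.5,10.2,-30.5,0,-1.1,7.5,10.2,-30.5,0,-1.1,7.5,10.2,-30.5,5,-1.1,7.5,10.2,-30.5,6,-1.1,7.5,10.2,-30.5,6,-1.1,7.5,10.2,-30.5,6,-1.1,7.5,10.2,-30.5,6,-1.1])

```text
time: 7.58
position: [0.4428, -0.0992, 0.1017]
orientation: [0.716, 0.698, 0.0, 0.0]
contact_force: [0.4, -0.5, -1.4]
opening: 0.886
```

```bash
python3 go.py 441.5 -97.5 37 -1
```

```text
t 7.58 pos [442.8 -99.2 101.7] jaw -1.4 tilt [ 0.0008 -0.0003] open 0.886 F [ 0.4 -0.5 -1.4] j7 -0.19
  rel jaw-az 11.5
[441.5, -97.5, 37.0, -1.0] -> cm [ 0.17 -0.14  6.47] turn -0.007 rows 1.6
```

>>> arm_command(plan=[7.5,0.15,-0.15,3,0,7.5,0.15,-0.15,5,0,7.5,0.15,-0.15,6.4,0,7.5,0.15,-0.15,6.4,0,6,0.15,-0.15,6.4,0,4,0.15,-0.15,6.4,0,3,0.15,-0.15,6.4,0,3,0.15,-0.15,6.4,0,3,0.15,-0.15,6.4,0,3,0.15,-0.15,6.4,0,3,0.15,-0.15,5,0,3,0.15,-0.15,1,0,3,0.15,-0.15,-3,0,3,0.15,-0.15,-3,0,3,0.15,-0.15,-3,0,3,0.15,-0.15,-3,0,3,0.15,-0.15,-3,0], squeeze=30)

```text
time: 9.0
position: [0.4396, -0.097, 0.1305]
orientation: [0.715, 0.699, -0.001, -0.001]
contact_force: [-0.2, -0.2, -0.4]
opening: 0.555
```

```bash
python3 go.py 627.3 -20 60 -28, 627.3 -20 12
python3 - <<'E'
from bench import vision
from h import *
s=vision.snapshot("side"); crop(s,290,150,100,110,5,"pics/s5.png")
E
```

```text
t 9.0 pos [439.6 -97.  130.5] jaw -1.3 tilt [-0.0025  0.0003] open 0.555 F [-0.2 -0.2 -0.4] j7 -0.17
  rel jaw-az -26.2
[627.3, -20.0, 60.0, -28.0] -> cm [ 8.11 18.61  7.  ] turn 0.466 rows 5.2
[627.3, -20.0, 12.0] -> cm [ 8.11 18.63 11.8 ] turn 0 rows 5.6
```

View pics/s5.png

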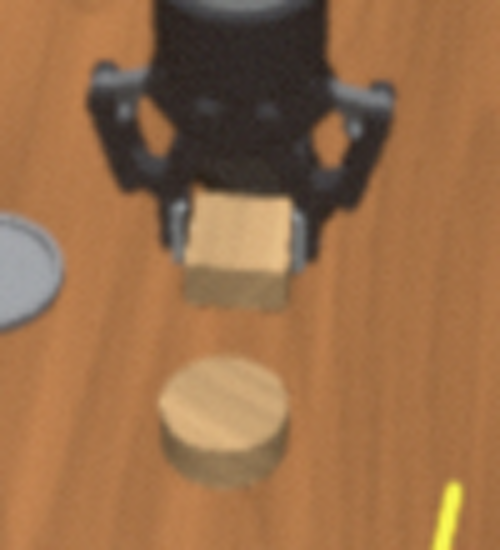

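>>> arm_command(plan=[3,8.1,18.6,3,0.466,3,8.1,18.6,3,0.466,3,8.1,18.6,3,0.466,3,8.1,18.6,3,0.466,3,8.1,18.6,3,0.466,3,8.1,18.6,3,0.466,3,8.1,18.6,5,0.466,3,8.1,18.6,7,0.466,3,8.1,18.6,8,0.466,3,8.1,18.6,8,0.466,3,8.1,18.6,8,0.466,3,8.1,18.6,8,0.466])

```text
time: 10.05
position: [0.629, -0.02, 0.0519]
orientation: [0.857, 0.515, 0.001, 0.0]
contact_force: [0.2, 0.4, 0.3]
opening: 0.552
```

```bash
python3 go.py 627.3 -20 11.5 -28
python3 - <<'E'
from bench import vision
from h import *
a=[]
for n in("side","top"):
    s=vision.snapshot(n)
    u,v=proj(s,[.627,-.02,.04])[0]; crop(s,u-40,v-40,80,80,5,f"pics/x.png"); a.append(cv2.imread("pics/x.png"))
cv2.imwrite("pics/b6.png",np.hstack(a))
E
```

```text
t 10.05 pos [629.  -20.   51.9] jaw -28.0 tilt [0.0011 0.0001] open 0.552 F [0.2 0.4 0.3] j7 -0.67
  rel jaw-az -26.2
[627.3, -20.0, 11.5, -28.0] -> cm [-0.08 -0.15  4.04] turn 0.001 rows 1.0
```

View pics/b6.png

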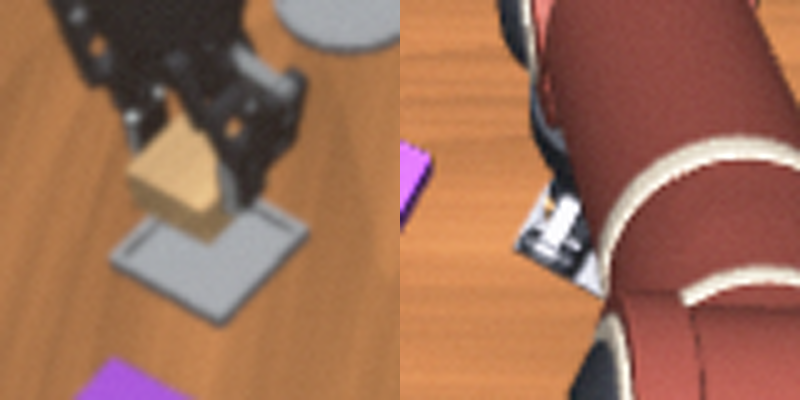

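>>> arm_command(plan=[3,-0.08,-0.15,2,0,3,-0.08,-0.15,3,0,3,-0.08,-0.15,3.7,0,3,-0.08,-0.15,3.95,0,3,-0.08,-0.15,3.95,0,3,-0.08,-0.15,3.95,0,3,-0.08,-0.15,3.95,0])

```text
time: 10.73
position: [0.6265, -0.0201, 0.0127]
orientation: [0.857, 0.515, -0.0, -0.0]
contact_force: [-2.6, -0.5, 5.8]
opening: 0.557
```

>>> arm_command(plan=[5,0,0,0,0,6,0,0,0,0,6.5,0,0,0,0,6.5,0,0,0,0,6.5,0,0,-2,0,6.5,0,0,-5,0,6.5,0,0,-9,0,6.5,0,0,-10,0,6.5,0,0,-10,0,6.5,0,0,-10,0])

```text
time: 11.57
position: [0.6269, -0.0201, 0.1122]
orientation: [0.857, 0.515, 0.0, 0.0]
contact_force: [-0.3, -0.7, -1.1]
opening: 0.759
```

Run:
```python
from bench import vision
from h import *
a=[]
for n in("side","top"):
    s=vision.snapshot(n); np.savez(n+"7.npz",**s)
s=load("side7.npz")
u,v=proj(s,[.627,-.02,.03])[0]; crop(s,u-40,v-40,80,80,5,f"pics/x.png"); a.append(cv2.imread("pics/x.png"))
u,v=proj(s,[.443,-.1,.03])[0]; print(int(u-40),int(v-40)); crop(s,u-40,v-40,80,80,5,f"pics/x.png"); a.append(cv2.imread("pics/x.png"))
cv2.imwrite("pics/b7.png",np.hstack(a))
```

```text
295 190
```

View pics/b7.png

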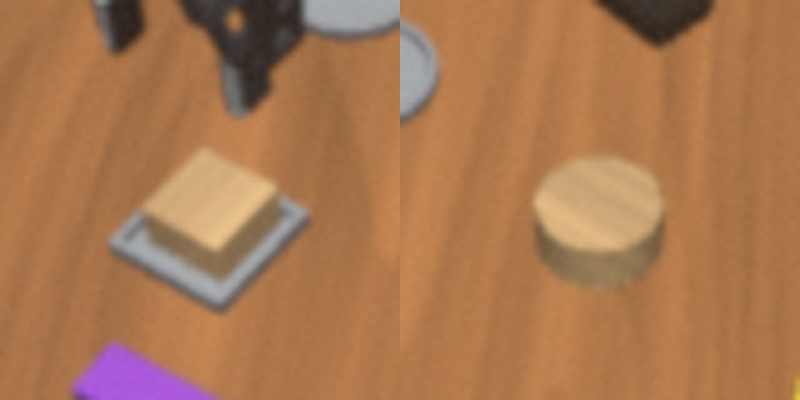

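```bash
python3 - <<'E'
from h import *
s=load("side7.npz")
f=lambda a,b:(295+(a-400+.5)/5-.5,190+(b+.5)/5-.5)
print(back(s,[f(599,203),f(534,205),f(664,205),f(600,155),f(598,252)],.03)*1000)
E
python3 go.py 443 -98.5 100 -28, 443 -98.5 8
```

```text
[[ 445.85537169  -99.28850666   30.        ]
 [ 477.85133504  -94.84302018   30.        ]
 [ 413.62412305 -101.0607016    30.        ]
 [ 448.56703493 -131.96450493   30.        ]
 [ 443.16476445  -66.9996976    30.        ]]
t 11.67 pos [625.5 -20.1 110.2] jaw -28.0 tilt [-0.0033 -0.0001] open 0.764 F [-0.   0.2 -0.2] j7 -0.66
  rel jaw-az -15.5
[443.0, -98.5, 100.0, -28.0] -> cm [-15.47 -12.44   1.08] turn 0.001 rows 4.8
[443.0, -98.5, 8.0] -> cm [-15.46 -12.42  10.28] turn 0 rows 5.4
```

>>> arm_command(plan=[8.5,-15.4,-12.2,-3,0,8.5,-15.4,-12.2,-3,0,8.5,-15.4,-12.2,-3,0,8.5,-15.4,-12.2,-3,0,8.5,-15.4,-12.2,-3,0,8.5,-15.4,-12.2,0,0,8.5,-15.4,-12.2,3,0,8.5,-15.4,-12.2,5,0,8.5,-15.4,-12.2,5,0,8.5,-15.4,-12.2,5,0,8.5,-15.4,-12.2,5,0])

```text
time: 12.58
position: [0.447, -0.0987, 0.0619]
orientation: [0.857, 0.515, -0.0, -0.0]
contact_force: [-1.1, -0.4, 0.5]
opening: 0.996
```

```bash
python3 go.py 445.5 -99 8
```

```text
t 12.58 pos [447.  -98.7  61.9] jaw -27.9 tilt [-0.0003  0.0003] open 0.996 F [-1.1 -0.4  0.5] j7 -0.57
[445.5, -99.0, 8.0] -> cm [-0.1  -0.12  5.39] turn 0 rows 1.3
```

>>> arm_command(plan=[8.5,-0.1,-0.12,3,0,8.5,-0.1,-0.12,4.5,0,8.5,-0.1,-0.12,5.4,0,8.5,-0.1,-0.12,5.4,0,7,-0.1,-0.12,5.4,0,5,-0.1,-0.12,5.4,0,4.5,-0.1,-0.12,5.4,0,4.5,-0.1,-0.12,5.4,0,4.5,-0.1,-0.12,5.4,0,4.5,-0.1,-0.12,5.4,0,4.5,-0.1,-0.12,4,0,4.5,-0.1,-0.12,0,0,4.5,-0.1,-0.12,-3,0,4.5,-0.1,-0.12,-3,0,4.5,-0.1,-0.12,-3,0,4.5,-0.1,-0.12,-3,0], squeeze=35)

```text
time: 13.92
position: [0.4448, -0.0993, 0.0918]
orientation: [0.857, 0.515, -0.0, 0.0]
contact_force: [-0.1, -0.3, -1.2]
opening: 0.73
```

```bash
python3 go.py 585.3 -200.7 60, 585.3 -200.7 12
python3 - <<'E'
from bench import vision
from h import *
s=vision.snapshot("side"); crop(s,290,150,100,110,5,"pics/s8.png")
E
```

```text
t 13.92 pos [444.8 -99.3  91.8] jaw -28.0 tilt [-0.0001 -0.0001] open 0.73 F [-0.1 -0.3 -1.2] j7 -0.56
[585.3, -200.7, 60.0] -> cm [-2.36 17.16  3.18] turn 0 rows 4.2
[585.3, -200.7, 12.0] -> cm [-2.36 17.16  7.98] turn 0 rows 4.6
```

View pics/s8.png

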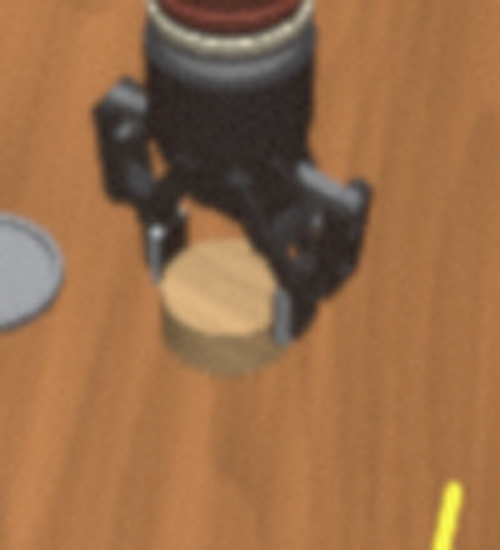

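```bash
python3 - <<'E'
from h import *
s=load("side7.npz")
print(back(s,[(290+225/5,150+287/5)],.114)*1000)
E
python3 go.py 585.3 -200.7 60
```

```text
[[443.96052168 -95.67658978 114.        ]]
t 13.97 pos [444.4 -99.2  91.2] jaw -28.0 tilt [-0.0017  0.0002] open 0.728 F [ 0.5 -0.5 -0.9] j7 -0.56
[585.3, -200.7, 60.0] -> cm [-2.35 17.21  3.09] turn 0 rows 4.2
```

>>> arm_command(plan=[4.5,-2.4,17.1,0,0,4.5,-2.4,17.1,0,0,4.5,-2.4,17.1,0,0,4.5,-2.4,17.1,0,0,4.5,-2.4,17.1,0,0,4.5,-2.4,17.1,3,0,4.5,-2.4,17.1,4,0,4.5,-2.4,17.1,4,0,4.5,-2.4,17.1,4,0,4.5,-2.4,17.1,4,0])

```text
time: 14.8
position: [0.585, -0.1999, 0.0521]
orientation: [0.857, 0.516, 0.0, -0.0]
contact_force: [0.9, -1.6, 0.7]
opening: 0.736
```

```bash
python3 go.py 585.3 -200.7 12
python3 - <<'E'
from bench import vision
from h import *
a=[]
for n in("side","top"):
    s=vision.snapshot(n); np.savez(n+"9.npz",**s)
    u,v=proj(s,[.585,-.2,.04])[0]; print(int(u-40),int(v-40));crop(s,u-40,v-40,80,80,5,f"pics/x.png"); a.append(cv2.imread("pics/x.png"))
cv2.imwrite("pics/b9.png",np.hstack(a))
E
```

```text
t 14.8 pos [ 585.  -199.9   52.1] jaw -27.9 tilt [-0.0001  0.0003] open 0.736 F [ 0.9 -1.6  0.7] j7 -0.41
[585.3, -200.7, 12.0] -> cm [-0.06  0.06  4.01] turn 0 rows 1.0
245 155
369 151
```

View pics/b9.png

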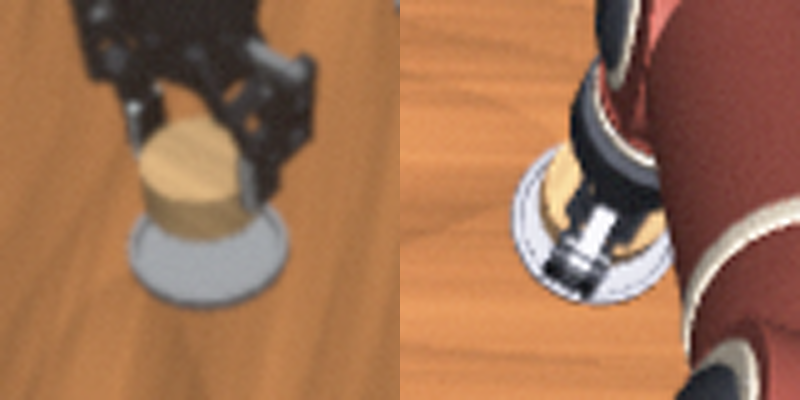

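Run:
```python
from h import *
s=load("side9.npz")
X=np.array([.585,-.1999,.0]);th=np.linspace(0,2*np.pi,60)
im=cv2.resize(s["pixels"][155:235,245:325],None,fx=7,fy=7,interpolation=cv2.INTER_CUBIC)
for (x,y),z in (((.585,-.1999),.0745),((.585,-.1999),.0445)):
    P=proj(s,np.c_[x+.032*np.cos(th),y+.032*np.sin(th),0*th+z])
    cv2.polylines(im,[np.int32((P-[245,155]+.5)*7)],True,(0,255,0) if z>.05 else (255,0,0),1)
cv2.imwrite("pics/o9.png",im)
```

```text
(no output)
```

View pics/o9.png

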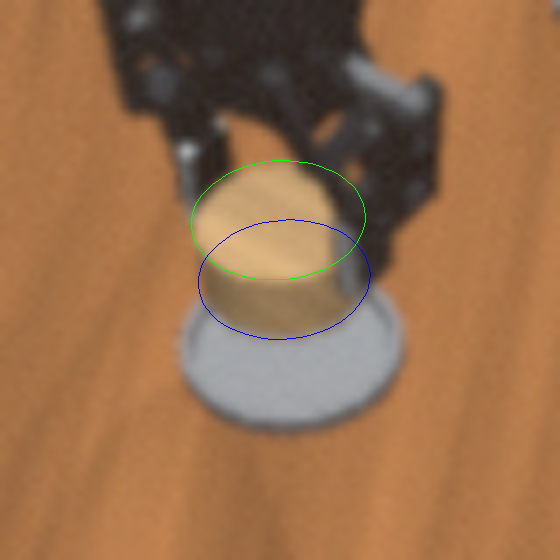

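Overlay agrees to about 1 mm; lower it.

>>> arm_command(plan=[4.5,-0.05,0.05,2,0,4.5,-0.05,0.05,3,0,4.5,-0.05,0.05,3.7,0,4.5,-0.05,0.05,3.95,0,4.5,-0.05,0.05,3.95,0,4.5,-0.05,0.05,3.95,0,4.5,-0.05,0.05,3.95,0])

```text
time: 15.48
position: [0.5846, -0.2009, 0.0131]
orientation: [0.857, 0.515, -0.001, -0.001]
contact_force: [-4.1, 0.0, 6.5]
opening: 0.731
```

>>> arm_command(plan=[6.5,0,0,0,0,7.5,0,0,0,0,8,0,0,0,0,8,0,0,0,0,8,0,0,-2,0,8,0,0,-5,0,8,0,0,-9,0,8,0,0,-11,0,8,0,0,-11,0,8,0,0,-11,0])

```text
time: 16.32
position: [0.5862, -0.2015, 0.1237]
orientation: [0.857, 0.515, 0.001, 0.001]
contact_force: [0.6, -0.3, -1.1]
opening: 0.938
```

```bash
python3 go.py 434 93.7 160 8
python3 - <<'E'
from bench import vision
from h import *
a=[]
for n in("side","top"):
    s=vision.snapshot(n); np.savez(n+"10.npz",**s)
s=load("side10.npz")
u,v=proj(s,[.585,-.2,.03])[0]; crop(s,u-40,v-40,80,80,5,f"pics/x.png"); a.append(cv2.imread("pics/x.png"))
u,v=proj(s,[.434,.095,.05])[0]; crop(s,u-40,v-40,80,80,5,f"pics/x.png"); a.append(cv2.imread("pics/x.png"))
cv2.imwrite("pics/b10.png",np.hstack(a))
E
```

```text
t 16.32 pos [ 586.2 -201.5  123.7] jaw -28.0 tilt [ 0.0032 -0.001 ] open 0.938 F [ 0.6 -0.3 -1.1] j7 -0.38
  rel jaw-az -4.2
[434.0, 93.7, 160.0, 8.0] -> cm [ 18.94 -27.27  -3.71] turn -0.628 rows 8.0
```

View pics/b10.png

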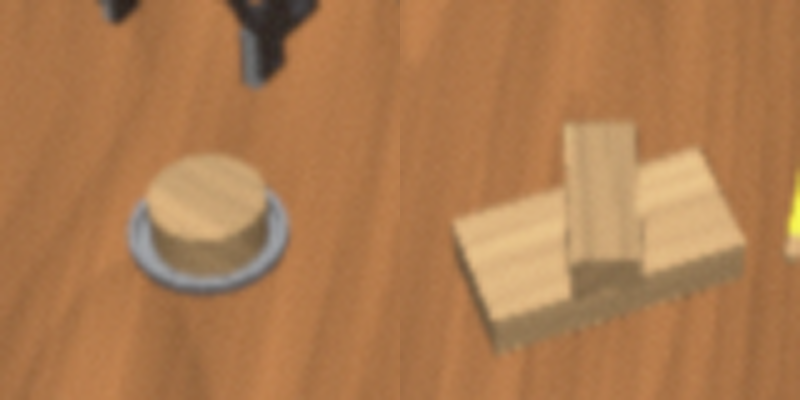

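>>> arm_command(plan=[6,18.9,-27.3,-4,-0.63,6,18.9,-27.3,-4,-0.63,6,18.9,-27.3,-4,-0.63,6,18.9,-27.3,-4,-0.63,6,18.9,-27.3,-4,-0.63,6,18.9,-27.3,-4,-0.63,6,18.9,-27.3,-4,-0.63,6,18.9,-27.3,-4,-0.63,6,18.9,-27.3,-2,-0.63,6,18.9,-27.3,1,-0.63,6,18.9,-27.3,2,-0.63,6,18.9,-27.3,2,-0.63,6,18.9,-27.3,2,-0.63,6,18.9,-27.3,2,-0.63])

```text
time: 17.58
position: [0.4329, 0.0937, 0.1023]
orientation: [0.655, 0.755, -0.0, -0.0]
contact_force: [-0.1, 0.3, -0.2]
opening: 0.702
```

```bash
python3 go.py 434 93.7 37.5 8
```

```text
t 17.58 pos [432.9  93.7 102.3] jaw 8.1 tilt [-0.0004  0.0003] open 0.702 F [-0.1  0.3 -0.2] j7 -0.52
  rel jaw-az -4.2
[434.0, 93.7, 37.5, 8.0] -> cm [-0.02  0.11  6.48] turn 0.002 rows 1.6
```

>>> arm_command(plan=[6,0,0.1,3,0,6,0,0.1,5,0,6,0,0.1,6.4,0,6,0,0.1,6.4,0,4,0,0.1,6.4,0,2,0,0.1,6.4,0,1.5,0,0.1,6.4,0,1.5,0,0.1,6.4,0,1.5,0,0.1,6.4,0,1.5,0,0.1,6.4,0,1.5,0,0.1,6.4,0,1.5,0,0.1,5,0,1.5,0,0.1,1,0,1.5,0,0.1,-3,0,1.5,0,0.1,-3,0,1.5,0,0.1,-3,0,1.5,0,0.1,-3,0,1.5,0,0.1,-3,0], squeeze=30)

```text
time: 19.08
position: [0.4327, 0.0933, 0.1314]
orientation: [0.655, 0.755, -0.001, -0.001]
contact_force: [0.4, 0.1, -0.7]
opening: 0.365
```

```bash
python3 go.py 600.9 223 60 66.8, 600.9 223 12
python3 - <<'E'
from bench import vision
from h import *
s=vision.snapshot("side"); np.savez("side11.npz",**s); crop(s,280,190,110,140,4,"pics/s11.png")
E
```

```text
t 19.08 pos [432.7  93.3 131.4] jaw 8.1 tilt [-0.0025 -0.0009] open 0.365 F [ 0.4  0.1 -0.7] j7 -0.49
  rel jaw-az 46.4
[600.9, 223.0, 60.0, 66.8] -> cm [10.47 18.5   7.09] turn -1.024 rows 8.2
[600.9, 223.0, 12.0] -> cm [10.47 18.52 11.89] turn 0 rows 5.8
```

View pics/s11.png

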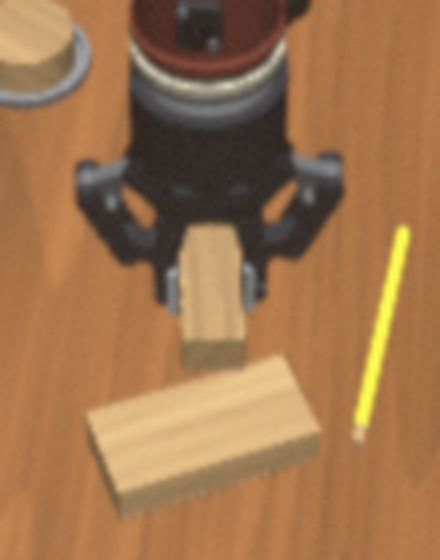

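>>> arm_command(plan=[1.5,10.5,18.5,0,-1.025,1.5,10.5,18.5,0,-1.025,1.5,10.5,18.5,0,-1.025,1.5,10.5,18.5,0,-1.025,1.5,10.5,18.5,0,-1.025,1.5,10.5,18.5,0,-1.025,1.5,10.5,18.5,0,-1.025,1.5,10.5,18.5,0,-1.025,1.5,10.5,18.5,2,-1.025,1.5,10.5,18.5,5,-1.025,1.5,10.5,18.5,7.5,-1.025,1.5,10.5,18.5,7.5,-1.025,1.5,10.5,18.5,7.5,-1.025,1.5,10.5,18.5,7.5,-1.025,1.5,10.5,18.5,7.5,-1.025])

```text
time: 20.38
position: [0.6029, 0.2251, 0.059]
orientation: [0.2, 0.98, 0.001, 0.001]
contact_force: [0.3, 0.3, -0.6]
opening: 0.364
```

```bash
python3 go.py 600.9 223 12 66.8
python3 - <<'E'
from bench import vision
from h import *
a=[]
for n in("side","top"):
    s=vision.snapshot(n); np.savez(n+"12.npz",**s)
    u,v=proj(s,[.601,.223,.04])[0]; crop(s,u-40,v-40,80,80,5,f"pics/x.png"); a.append(cv2.imread("pics/x.png"))
cv2.imwrite("pics/b12.png",np.hstack(a))
E
```

```text
t 20.38 pos [602.9 225.1  59. ] jaw 66.9 tilt [0.0025 0.0018] open 0.364 F [ 0.3  0.3 -0.6] j7 0.24
  rel jaw-az 46.4
[600.9, 223.0, 12.0, 66.8] -> cm [ 0.11 -0.28  4.69] turn 0.001 rows 1.1
```

View pics/b12.png

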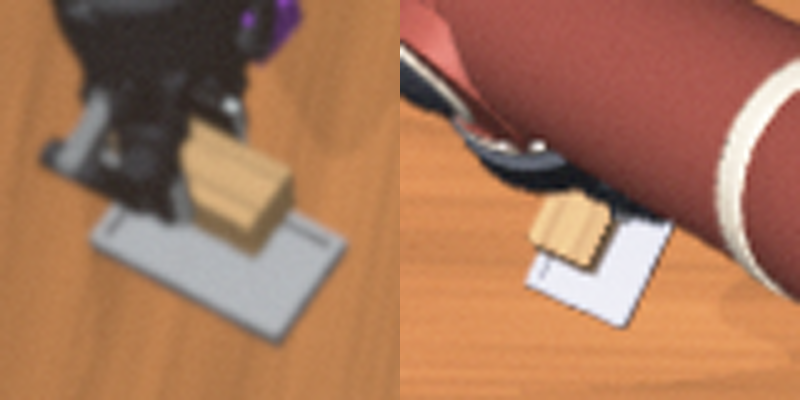

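```bash
cat > ov.py <<'E'
from h import *
def box(s,im,o,k,c,L,W,z0,z1,ang,col):
    a=np.radians(ang);R=np.array([[np.cos(a),-np.sin(a)],[np.sin(a),np.cos(a)]])
    q=np.array([[1,1],[1,-1],[-1,-1],[-1,1]])*[L/2,W/2]@R.T+c
    for z in (z0,z1):
        P=proj(s,np.c_[q,np.full(4,z)]/1000)
        cv2.polylines(im,[np.int32((P-o+.5)*k)],True,col,1)
E
python3 - <<'E'
from ov import *
s=load("side12.npz");u,v=np.int32(proj(s,[.601,.223,.04])[0])-40
im=cv2.resize(s["pixels"][v:v+80,u:u+80],None,fx=7,fy=7,interpolation=cv2.INTER_CUBIC)
box(s,im,[u,v],7,[602.9,225.1],76,32,51.4,79.4,-23.2,(0,255,0))
box(s,im,[u,v],7,[600.9,223],98,54,9,9,-23.2,(0,0,255))
cv2.imwrite("pics/o12.png",im)
E
```

```text
(no output)
```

View pics/o12.png

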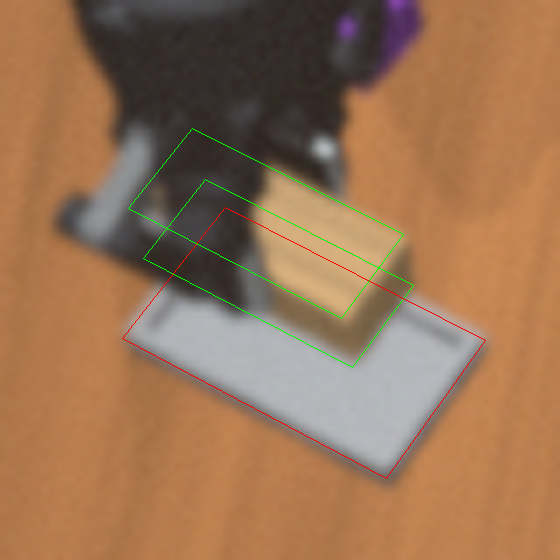

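Fits well; lower.

>>> arm_command(plan=[1.5,0.1,-0.15,2,0,1.5,0.1,-0.15,3.5,0,1.5,0.1,-0.15,4.4,0,1.5,0.1,-0.15,4.7,0,1.5,0.1,-0.15,4.7,0,1.5,0.1,-0.15,4.7,0,1.5,0.1,-0.15,4.7,0])

```text
time: 21.07
position: [0.6001, 0.2222, 0.0124]
orientation: [0.201, 0.98, -0.001, 0.0]
contact_force: [-4.1, -3.7, 12.7]
opening: 0.365
```

>>> arm_command(plan=[3.5,0,0,0,0,4.5,0,0,0,0,5,0,0,0,0,5,0,0,0,0,5,0,0,-2,0,5,0,0,-5,0,5,0,0,-9,0,5,0,0,-11,0,5,0,0,-11,0,5,0,0,-11,0])

```text
time: 21.9
position: [0.6011, 0.2234, 0.1215]
orientation: [0.201, 0.98, 0.001, 0.001]
contact_force: [0.3, 0.2, -0.8]
opening: 0.587
```

```bash
python3 go.py 436 97 100 117
python3 - <<'E'
from bench import vision
from ov import *
a=[]
for n in("side","top"):
    s=vision.snapshot(n); np.savez(n+"13.npz",**s)
s=load("side13.npz")
u,v=proj(s,[.601,.223,.03])[0]; crop(s,u-40,v-40,80,80,5,f"pics/x.png"); a.append(cv2.imread("pics/x.png"))
u,v=np.int32(proj(s,[.436,.097,.02])[0])-40
im=cv2.resize(s["pixels"][v:v+80,u:u+80],None,fx=5,fy=5,interpolation=cv2.INTER_CUBIC)
box(s,im,[u,v],5,[436,97],120,58,0,30,27,(0,255,0)); a.append(im)
cv2.imwrite("pics/b13.png",np.hstack(a))
E
```

```text
t 21.9 pos [601.1 223.4 121.5] jaw 66.9 tilt [0.0024 0.001 ] open 0.587 F [ 0.3  0.2 -0.8] j7 0.29
  rel jaw-az 104.5
[436.0, 97.0, 100.0, 117.0] -> cm [ 10.22 -18.12   2.1 ] turn -0.875 rows 7.0
```

View pics/b13.png

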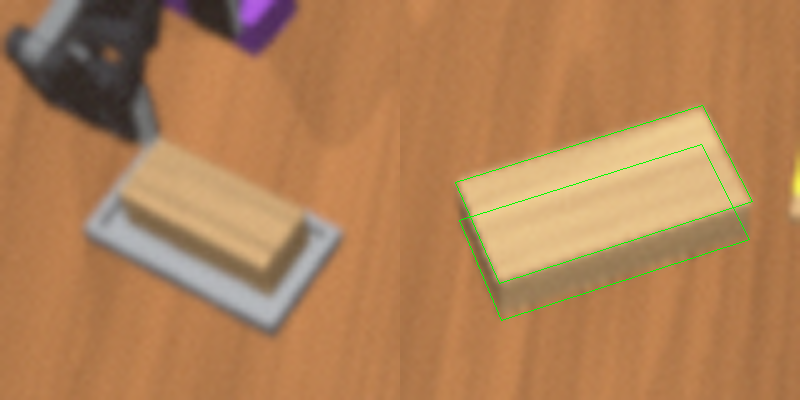

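>>> arm_command(plan=[8.5,10.2,-18.1,0,-0.875,8.5,10.2,-18.1,0,-0.875,8.5,10.2,-18.1,0,-0.875,8.5,10.2,-18.1,0,-0.875,8.5,10.2,-18.1,0,-0.875,8.5,10.2,-18.1,0,-0.875,8.5,10.2,-18.1,0,-0.875,8.5,10.2,-18.1,3,-0.875,8.5,10.2,-18.1,5,-0.875,8.5,10.2,-18.1,6,-0.875,8.5,10.2,-18.1,6,-0.875,8.5,10.2,-18.1,6,-0.875,8.5,10.2,-18.1,6,-0.875])

```text
time: 23.08
position: [0.4355, 0.0969, 0.0603]
orientation: [-0.234, 0.972, 0.0, -0.0]
contact_force: [0.3, -0.1, -0.7]
opening: 0.992
```

```bash
python3 go.py 436 97 8 117
```

```text
t 23.08 pos [435.5  96.9  60.3] jaw 117.0 tilt [-0.0006  0.0006] open 0.992 F [ 0.3 -0.1 -0.7] j7 0.82
  rel jaw-az 104.5
[436.0, 97.0, 8.0, 117.0] -> cm [-0.05 -0.02  5.23] turn 0.0 rows 1.3
```

>>> arm_command(plan=[8.5,0,0,3,0,8.5,0,0,4.5,0,8.5,0,0,5.2,0,8.5,0,0,5.2,0,7,0,0,5.2,0,5,0,0,5.2,0,4,0,0,5.2,0,4,0,0,5.2,0,4,0,0,5.2,0,4,0,0,5.2,0,4,0,0,4,0,4,0,0,0,0,4,0,0,-4,0,4,0,0,-4,0,4,0,0,-4,0,4,0,0,-4,0,4,0,0,-4,0], squeeze=45)

```text
time: 24.5
position: [0.4347, 0.0958, 0.0994]
orientation: [-0.233, 0.972, -0.0, -0.001]
contact_force: [0.6, -0.9, -1.5]
opening: 0.665
```

```bash
python3 go.py 480.7 422.8 100 107.6
python3 - <<'E'
from bench import vision
from h import *
s=vision.snapshot("side"); crop(s,270,190,130,140,4,"pics/s14.png")
E
```

```text
t 24.5 pos [434.7  95.8  99.4] jaw 117.0 tilt [-0.0023 -0.0013] open 0.665 F [ 0.6 -0.9 -1.5] j7 0.92
  rel jaw-az 66.3
[480.7, 422.8, 100.0, 107.6] -> cm [-18.94  27.06  -0.11] turn 0.164 rows 7.9
```

View pics/s14.png

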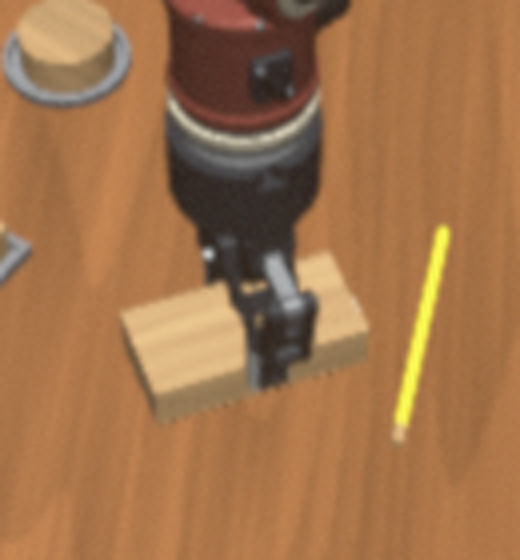

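>>> arm_command(plan=[4,-18.9,27,-3,0.165,4,-18.9,27,-3,0.165,4,-18.9,27,-3,0.165,4,-18.9,27,-3,0.165,4,-18.9,27,-3,0.165,4,-18.9,27,-3,0.165,4,-18.9,27,-3,0.165,4,-18.9,27,-3,0.165,4,-18.9,27,0,0.165,4,-18.9,27,3,0.165,4,-18.9,27,4,0.165,4,-18.9,27,4,0.165,4,-18.9,27,4,0.165,4,-18.9,27,4,0.165,4,-18.9,27,4,0.165])

```text
time: 25.8
position: [0.4822, 0.4238, 0.0623]
orientation: [-0.152, 0.988, 0.001, 0.001]
contact_force: [0.3, -0.6, -0.9]
opening: 0.671
```

```bash
python3 go.py 480.7 422.8 12 107.6
python3 - <<'E'
from bench import vision,readout
from ov import *
for n in("side","top"):
    s=vision.snapshot(n); np.savez(n+"15.npz",**s)
s=load("side15.npz");u,v=np.int32(proj(s,[.481,.423,.04])[0])-50
im=cv2.resize(s["pixels"][v:v+100,u:u+100],None,fx=5,fy=5,interpolation=cv2.INTER_CUBIC)
p=readout.sense()["position"]*1000
box(s,im,[u,v],5,p[:2],120,58,p[2]-8,p[2]+22,17.6,(0,255,0))
box(s,im,[u,v],5,[480.7,422.8],142,80,9,9,17.6,(0,0,255))
cv2.imwrite("pics/o15.png",im)
E
```

```text
t 25.8 pos [482.2 423.8  62.3] jaw 107.5 tilt [0.002  0.0026] open 0.671 F [ 0.3 -0.6 -0.9] j7 0.5
  rel jaw-az 66.3
[480.7, 422.8, 12.0, 107.6] -> cm [ 0.19 -0.06  5.03] turn -0.002 rows 1.2
```

View pics/o15.png

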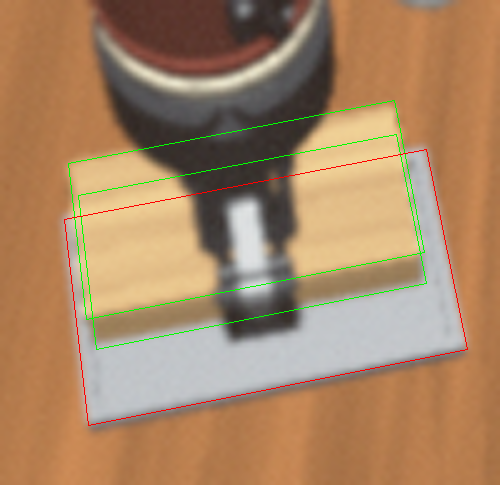

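>>> arm_command(plan=[4,0.1,-0.05,2,0,4,0.1,-0.05,3.5,0,4,0.1,-0.05,4.5,0,4,0.1,-0.05,4.9,0,4,0.1,-0.05,4.9,0,4,0.1,-0.05,4.9,0,4,0.1,-0.05,4.9,0])

```text
time: 26.48
position: [0.4806, 0.4213, 0.0131]
orientation: [-0.152, 0.988, -0.001, 0.0]
contact_force: [-2.4, -4.2, 10.1]
opening: 0.665
```

>>> arm_command(plan=[6,0,0,0,0,7,0,0,0,0,7.5,0,0,0,0,7.5,0,0,0,0,7.5,0,0,-2,0,7.5,0,0,-5,0,7.5,0,0,-9,0,7.5,0,0,-13,0,7.5,0,0,-17,0,7.5,0,0,-20,0,7.5,0,0,-20,0,7.5,0,0,-20,0,7.5,0,0,-20,0,7.5,0,0,-20,0,7.5,0,0,-20,0])

```text
time: 27.73
position: [0.4803, 0.4214, 0.2094]
orientation: [-0.153, 0.988, -0.001, -0.001]
contact_force: [0.1, 0.7, 0.5]
opening: 0.882
```

Run:
```python
from bench import vision
from ov import *
for n in("side","top"):
    s=vision.snapshot(n); np.savez(n+"16.npz",**s)
th=np.linspace(0,2*np.pi,60)
tiles=[]
for n in ("side","top"):
    s=load(n+"16.npz")
    for c,L,W,h,a in (([480.7,422.8],120,58,30,17.6),([600.9,223],76,32,28,-23.2),([627.3,-20],48,48,28,-28),([585.3,-200.7],0,64,30,0),([483,-418.3],0,27,0,0)):
        u,v=np.int32(proj(s,[c[0]/1e3,c[1]/1e3,.02])[0])-[37,37]
        u=max(u,0);im=cv2.resize(s["pixels"][v:v+75,u:u+75],(300,300),interpolation=cv2.INTER_CUBIC);k=4
        if L: box(s,im,[u,v],k,c,L,W,4,4+h,a,(0,255,0))
        else:
            for z,r in ((4,W/2),(4+(h or 34),W/2 if h else 16)):
                P=proj(s,np.c_[c[0]+r*np.cos(th),c[1]+r*np.sin(th),0*th+z]/1000)
                cv2.polylines(im,[np.int32((P-[u,v]+.5)*k)],True,(0,255,0),1)
        tiles.append(im)
r=[np.hstack(tiles[:5]),np.hstack(tiles[5:])]
im=np.vstack(r); cv2.imwrite("pics/f1.png",im[:, :900][:, :]); cv2.imwrite("pics/f1.png",cv2.resize(im[:,:900],(800,533))); cv2.imwrite("pics/f2.png",im[:,900:])
```

```text
(no output)
```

View pics/f1.png

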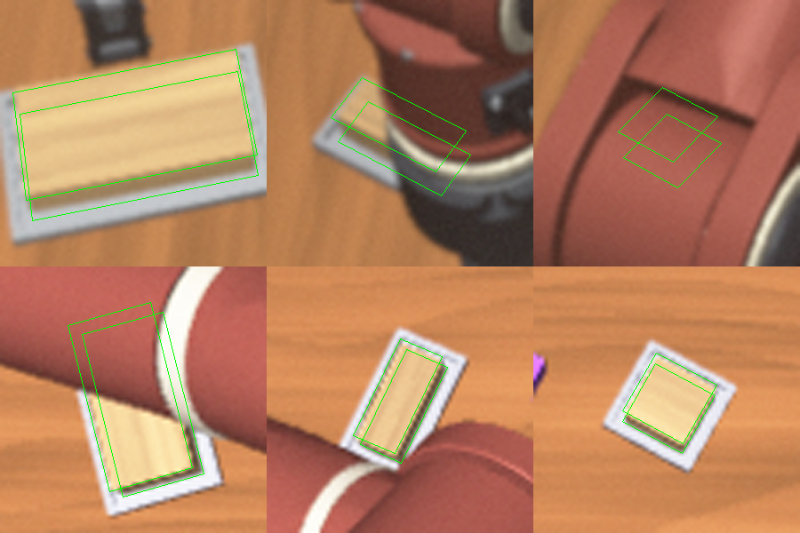

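View pics/f2.png

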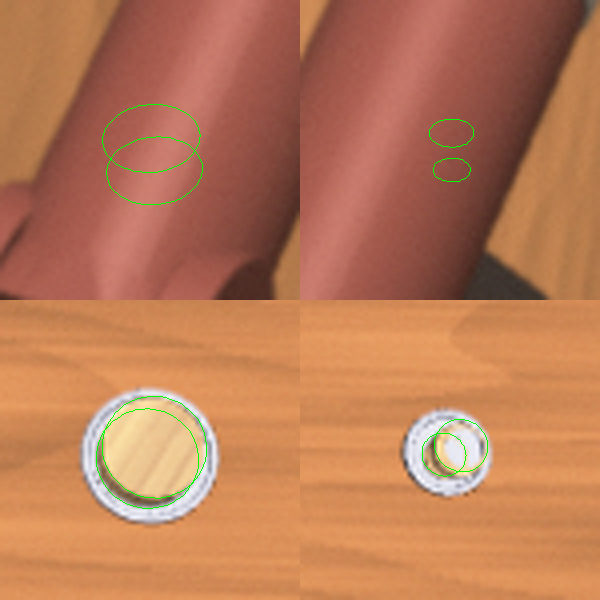

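```bash
python3 -c "
from bench import job,readout
s=readout.sense();print(s['time'],abs(s['qd']).max());print(job.finish_job())"
```

```text
27.8333 0.00765805991199185
the job is handed in; nothing more can be done
None
```

I took both stacks apart and set all five pieces in their own trays, in the order knob, square block, disc, oblong block, long blank. The job was handed in at 27.8 s, with the gripper open about 0.2 m above the bench and touching nothing.

**Final check:** I overlaid each piece's outline, seated on its tray floor, on the last pictures.
- **Fit:** every part I could see matched to within a few mm, inside the rims and with nothing stacked. The long blank was about 2 mm off centre.
- **Knob:** it stands upright on its foot, about 3 mm off centre.
- **Lowering:** the measured force rose by 6 to 13 N when each piece was lowered, which fits it meeting the tray floor.

**Limits of the check:**
- **Blocked views:** in the last pictures the arm hid the square, disc and knob from the side camera and part of the long blank from the top one. I had already seen the square, disc and knob sitting properly in side views taken just after each was released.
- **Not measured:** I judged flatness from the pictures and did not measure tilt.

No check failed or disagreed by more than a few mm. The purple look-alikes were left alone.

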